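# Fit the crank on the wire winder

### The job

Fit the crank with the square hole (the one with the red handle knob) onto the square upright spindle of the blue wire winder: turn it so that the square hole matches the spindle, set it on without dropping it, fully down on the brass collar, and let go. Leave the crank with the round hole and black knob where it lies.

Things in the scene. Friction and masses are not known exactly. Their poses are not given: they have to be found in the camera images.
- crank: Loose steel crank, 0.25 kg, flat on the bench. Hub 46 mm across flats (along x and y), 34 high, with a 24 mm square through-hole, sides parallel to x and y. Arm 24 wide, 10 thick, level with the underside, runs 127 mm along +x; red knob 22 thick at x = 115, top at 48. Origin: hole's centre at the underside; z up. Grip the hub from above across its flats facing +y and -y.
- spare_crank: The wrong crank, to be left alone, loose, flat on the bench: same shape, size, origin and axes as the other, but with a black knob and a round hole of 18 mm, too small for the spindle.
- spindle_seat (a point): On the spindle's axis, on top of the 36 mm brass collar, 50 mm above the bench: the hub's underside rests here. z up; x, y parallel to the sides of the square spindle, which cannot turn: 20 mm square for 14 mm above this point, then tapering to 8 mm at its tip, 36 mm above. The crank fits at any of four quarter turns; the hole must match within about 10 degrees.
- winder: Blue cast wire winder, bolted down, with the upright steel spindle at its centre. Foot 120 x 90 mm (x, y), housing 88 x 72, 40 high; a 10 mm rod sticks out along +y to 94 mm from the axis, 22 mm above the bench. Origin: on the spindle's axis at the bench, axes as the spindle's.

How it is judged:
At the end, for the whole second after the job is handed in: The red-knobbed crank is on the square spindle, hub within 10 mm of the axis and its underside less than 10 mm above the brass collar (not possible unless hole and spindle match in rotation), upright within 10 degrees and at rest; the black-knobbed crank lies within 40 mm of where it was (horizontal distance between crank and spindle_seat below 0.01 m and z of crank in the frame of spindle_seat between -0.005 and 0.01 m and angle between crank's own z axis and vertical below 0.17 rad and linear speed of crank below 0.03 m/s and distance of spare_crank from where it was at the start of the episode below 0.04 m); the robot touches nothing.
It fails at once if the crank is dropped (it falls free of the fingers faster than 0.8 m/s, from more than about 30 mm) (linear speed of crank above 0.8 m/s and contact force between crank and the fingers below 0.1 N).
It also fails if it takes over 35 s, if anything falls off the work surface, if the arm or the gripper's body presses on something with over 40 N, if the wrist force passes 120 N, or if a joint passes its speed limit or range.

### The arm

A 7-joint arm with a two-finger parallel gripper is mounted at the origin on a cart in front of the work surface, level with it; the furniture and walls round the work are solid. World frame = base frame: x ahead of the robot, y to its left, z up, the work surface at z = 0. Lengths are in m, angles in rad, forces in N, time in s.
With the tool pointing down it reaches from about 0.4 to 0.875 m from the base axis. Payload 19.3 kg.
Tool frame: the origin (TCP) lies at the centre of the arm's flange, where the gripper is bolted on; the fingertips stand 173 mm ahead of it and the grasp point (between the pads) lies 155 mm ahead of it; z points along the fingers, y is the line along which they close (so a half turn about z gives the same grasp; the last joint's range is limited). The gripper opens to 85 mm and grips with 20 to 120 N. Pads are 22 mm wide; open, the fingers measure 114 mm over their backs; the gripper's body (76 mm by 85 mm) begins 54 mm behind the grasp point. The pads swing forward as they close: fully open they stand 13 mm farther back than shut.
Start: joints at [1.065, 0.521, -0.036, 1.599, 0.021, 1.021, -0.113], TCP at [0.264, -0.567, 0.405] pointing down, gripper open.
Joint ranges: [-2.91, 2.91], [-0.3, 2.13], [-1.5, 1.42], [0.17, 2.43], [-1.26, 4.41], [0.16, 1.93], [-2.52, 2.52]. Speed limits (rad/s): [1.89, 1.89, 2.39, 2.39, 3.01, 3.01, 3.01].

### API

Orientations are given as [roll, pitch, yaw] about the fixed x, y, z axes, in that order (R = Rz(yaw) Ry(pitch) Rx(roll)).
In Python, from workcell import bot, imaging, job gives the robot as it stands.
- The arm moves only by the tool carry_out, never from a script. Its argument "targets" is a list of rows, each a list of 3 entries, a list of its own where there are three numbers: the shift along the tool's x, y, z in units of 0.25 m (1.0 is 0.25 m), then the turn, a rotation vector about the tool's x, y, z in units of 180 degrees (1.0 is 180 degrees), then the opening, from 0 (shut) to 1 (fully open). In form: [[[tx, ty, tz], [wx, wy, wz], jaw], ...]. A call has 1 to 8 rows; each row shifts and turns the commanded pose from where the row before left it, along the tool's axes as they then stand; what a row does not reach is not made up. A row lasts 1/8 s, in which the tool goes at most 62.5 mm and 10.7 degrees, less where a joint would pass 70% of its speed; a pose out of reach is approached as far as the arm can. A call with a number of a shift or a turn outside -1 to 1 is refused whole. A call with a gripper value outside its range is refused whole. The fingers move at their own pace and stop on an object; "force" is the grip in N (left out, the last holds). Time passes only in rows, so rows that do not move let the fingers close. It gives the time, the measured TCP pose, the force and the opening at its end, in the units of the state.
- bot.observe(): the state, without advancing time (a new reading comes with each control period).
- imaging.grab_frame(name): name is "scene" or "top" or "wrist"; returns a dict with "pixels" (480x640x3 uint8, red, green, blue), "mtx" (3x3 intrinsics, pixels), "k1" (the pictures are not rectified: a ray, as slopes to the right and down, at radius r is drawn at 1 + k1 r^2 times it, then the intrinsics apply), "cam_to_world" (4x4, takes a point from camera to world coordinates); the wrist camera has in their place "mount" (4x4, takes a point from camera to tool coordinates, whose origin is the TCP and whose axes are the flange's). Camera axes: x right, y down, z forward; pixel columns grow to the right and rows downward; lengths in m; the calibration is good to about 2 mm. A picture is of the moment at which its call begins: read the wrist's pose just before it. There is no depth.
- job.job_done(): hands the job in, once; it reports no verdict.
The state is a dict: "clock": time; "qpos": joint angles; "qd": joint speeds; "joint_efforts": joint torques, N m; "position": TCP position; "tool_rot": TCP orientation; "force": force on the tool from outside, world axes, zero at the start; "moment": the same for the moment, N m; "grip_width": finger opening in m.
Only numpy, scipy, OpenCV 4.12 (cv2) and the standard library are available. Lean on these libraries where they do the work, as an engineer would, in place of code of your own. Each camera call takes 0.05 s, during which the arm holds its last target. There are 200 camera calls.

## Working session

There is one attempt and no reset: what is moved stays moved. The work goes in short steps, Python scripts to look and compute and a tool call to move; the robot and the scene stay as the last step left them, time stands still between calls to the robot, and variables do not carry over. Pictures are saved under pics/ and viewed, on a budget of 10 in all, crops included, one or two more only if the job needs it, and the job is handed in when it is done.

Besides the shell and the picture viewer there is one more tool, called after "Request:" as name([rows], argument=value, ...), one row to a line, values as JSON. carry_out: Moves the arm, as the interface text tells. Its arguments: {"type":"object","properties":{"targets":{"type":"array"},"force":{"type":"number"}},"required":["targets"]}

```bash
mkdir -p pics; ls; cat > h.py <<'E'
import numpy as np, cv2
from workcell import bot, imaging, job
from scipy.spatial.transform import Rotation as R
def tool(s=None):
    s=s or bot.observe(); T=np.eye(4)
    T[:3,:3]=R.from_euler('xyz',s['tool_rot']).as_matrix(); T[:3,3]=s['position']; return T
def grab(n):
    T=tool(); f=imaging.grab_frame(n)
    f['C']=T@np.array(f['mount']) if n=='wrist' else np.array(f['cam_to_world']); return f
def rays(f,uv):
    K=np.array(f['mtx']); k=float(f['k1'])
    d=(np.atleast_2d(np.array(uv,float))-K[:2,2])/[K[0,0],K[1,1]]
    r=d.copy()
    for _ in range(20): r=d/(1+k*(r**2).sum(1,keepdims=True))
    return np.c_[r,np.ones(len(r))]@f['C'][:3,:3].T, f['C'][:3,3]
def onplane(f,uv,z):
    d,o=rays(f,uv); return o+d*((z-o[2])/d[:,2:])
def save(f,n): cv2.imwrite('pics/'+n,cv2.cvtColor(f['pixels'],cv2.COLOR_RGB2BGR))
E
python3 - <<'E'
from h import *
print(bot.observe())
for n in('scene','top','wrist'):
    f=grab(n); save(f,n+'0.png'); print(n,f['C'].round(3).tolist(),f['mtx'],f['k1'])
E
```

```text
pics
{'clock': 0.0, 'qpos': array([ 1.06482597,  0.52198406, -0.03631369,  1.59998367,  0.02120722,
        1.02108048, -0.11278755]), 'qd': array([ 0.0003395 , -0.00036764, -0.00081649,  0.00040673,  0.00119782,
       -0.00219191, -0.00021919]), 'joint_efforts': array([ 5.87083232e-04, -9.27102470e+01,  1.98071145e+00, -3.69927156e+01,
        1.80617021e-02,  8.37930653e-03,  7.81889685e-05]), 'position': array([ 0.26373474, -0.56648284,  0.40415316]), 'tool_rot': array([-3.14052588e+00,  8.81590970e-05,  4.35764322e-01]), 'force': array([ 0.52502054,  0.14113703, -0.36107169]), 'moment': array([-0.02448719, -0.01884235, -0.00089748]), 'grip_width': 0.0855414749637867}
scene [[-0.797, -0.326, 0.508, 0.07], [-0.604, 0.425, -0.675, 0.503], [0.004, -0.845, -0.535, 0.569], [0.0, 0.0, 0.0, 1.0]] [[512.07755855   0.         316.66167634]
 [  0.         512.07755855 251.61784583]
 [  0.           0.           1.        ]] -0.039157447925072336
top [[-0.031, -0.993, 0.11, 0.42], [-0.999, 0.027, -0.031, -0.104], [0.028, -0.111, -0.993, 0.976], [0.0, 0.0, 0.0, 1.0]] [[442.68795628   0.         318.32859474]
 [  0.         442.68795628 234.30174431]
 [  0.           0.           1.        ]] -0.02107401408038218
wrist [[0.422, -0.873, -0.245, 0.325], [-0.907, -0.407, -0.112, -0.539], [-0.002, 0.27, -0.963, 0.373], [0.0, 0.0, 0.0, 1.0]] [[363.24262164   0.         307.58580863]
 [  0.         363.24262164 241.48804666]
 [  0.           0.           1.        ]] -0.05232044559764844
```

View pics/top0.png

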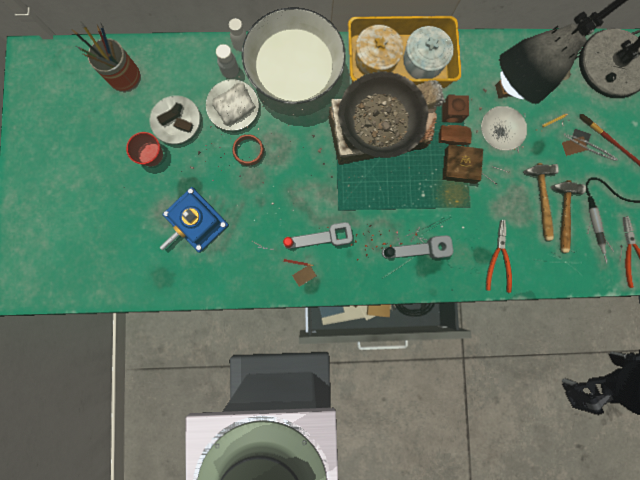

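View pics/scene0.png

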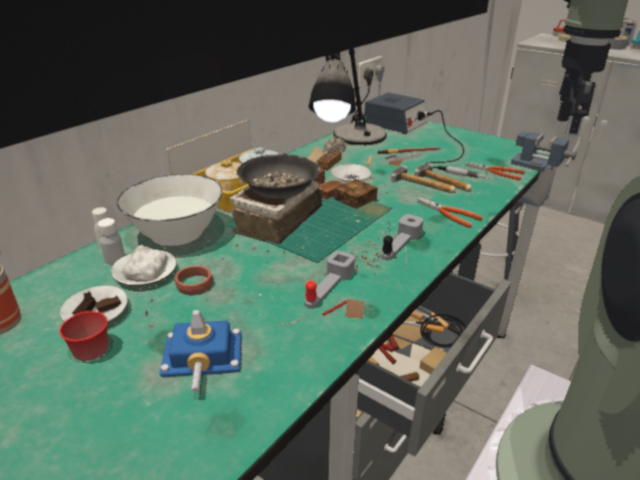

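The top view shows the red knob at (289,242) and its square hub at (342,235). The black-knob crank's hub is at (441,247), the winder's spindle is at about (190,215), and its rod ends near (165,246). Next I measure these.

```bash
python3 - <<'E'
from h import *
f=grab('top'); hsv=cv2.cvtColor(f['pixels'],cv2.COLOR_RGB2HSV)
def blob(mask,box):
    x0,y0,x1,y1=box; m=np.zeros_like(mask); m[y0:y1,x0:x1]=mask[y0:y1,x0:x1]
    c=max(cv2.findContours(m,cv2.RETR_EXTERNAL,cv2.CHAIN_APPROX_NONE)[0],key=cv2.contourArea)
    return c
red=cv2.inRange(hsv,(0,150,90),(8,255,255))|cv2.inRange(hsv,(172,150,90),(180,255,255))
c=blob(red,(275,230,305,255)); k=cv2.minAreaRect(c); print('knob px',k,onplane(f,[k[0]],.048))
grey=cv2.inRange(hsv,(0,0,90),(180,45,255))
c=blob(grey,(285,215,365,260)); p=c[:,0]; hub=p[p[:,0]>328]; h=cv2.minAreaRect(hub); print('hub px',h,onplane(f,[h[0]],.034))
kn=onplane(f,[k[0]],.048)[0]; hb=onplane(f,[h[0]],.034)[0]; d=kn-hb; print('len',np.hypot(*d[:2]),'yaw',np.degrees(np.arctan2(d[1],d[0])))
blue=cv2.inRange(hsv,(100,150,50),(125,255,255))
c=blob(blue,(150,175,240,265)); w=cv2.minAreaRect(cv2.convexHull(c)); b=onplane(f,cv2.boxPoints(w),.01); print('winder',w,b.round(3).tolist(),b.mean(0))
e=np.diff(b[:3],axis=0); print(np.linalg.norm(e,axis=1),np.degrees(np.arctan2(e[:,1],e[:,0])))
cv2.imwrite('pics/c.png',cv2.resize(cv2.cvtColor(f['pixels'],cv2.COLOR_RGB2BGR)[180:265,150:370],None,fx=3.6,fy=3.6,interpolation=cv2.INTER_CUBIC))
print(onplane(f,[[190,215]],.08),onplane(f,[[441,247]],.034),onplane(f,[[165,247]],.022))
E
```

```text
knob px ((287.5000305175781, 241.50003051757812), (8.485280990600586, 8.485280990600586), 45.0) [[ 0.50931311 -0.06768553  0.048     ]]
hub px ((339.77691650390625, 233.2154083251953), (21.4580078125, 23.318531036376953), 82.87498474121094) [[ 0.52537117 -0.17945156  0.034     ]]
len 0.11291371314166683 yaw 98.17605425894725
winder ((195.0218963623047, 219.18978881835938), (53.03276443481445, 40.95901870727539), 46.54815673828125) [[0.581, 0.207, 0.01], [0.642, 0.142, 0.01], [0.554, 0.063, 0.01], [0.494, 0.128, 0.01]] [0.56799882 0.13501584 0.01      ]
[0.08912615 0.11868087] [ -46.60449175 -137.85383627]
[[0.56585788 0.12781004 0.08      ]] [[ 0.48950149 -0.39683549  0.034     ]] [[0.50727747 0.19613849 0.022     ]]
```

View pics/c.png

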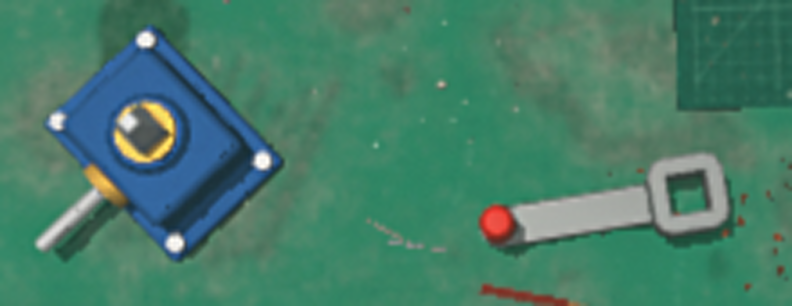

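The top crop shows the square-hole crank's arm running left to the red knob, and the winder yawed with its rod pointing lower left. The lengths check out: 113 mm from hub to knob (115 given), and a foot of 89 x 119 mm. The crank yaw is about 98° and the winder's about 43°, so a target yaw of 133° needs a turn of only +35°. I'll go above the hub first.

```bash
cat >> h.py <<'E'
def plan(xyz,yaw,n,dec=3):
    """equal steps from the measured pose to a tool-down pose, in units of the moves"""
    T=tool(); G=R.from_euler('xyz',[np.pi,0,np.radians(yaw)]); R0=R.from_matrix(T[:3,:3])
    w=(R0.inv()*G).as_rotvec(); p=T[:3,3].copy(); d=(np.array(xyz)-p)/n
    for i in range(n):
        Ri=R0*R.from_rotvec(w*i/n); print((Ri.inv().apply(d)/.25).round(dec).tolist(),(w/n/np.pi).round(dec).tolist())
    print('mm/row',np.linalg.norm(d)*1e3,'deg/row',np.degrees(np.linalg.norm(w))/n)
E
python3 -c "
from h import *
plan([.525,-.179,.33],98,8)"
```

```text
[0.2, -0.12, 0.037] [-0.0, -0.0, -0.051]
[0.217, -0.087, 0.037] [-0.0, -0.0, -0.051]
[0.228, -0.052, 0.037] [-0.0, -0.0, -0.051]
[0.233, -0.015, 0.037] [-0.0, -0.0, -0.051]
[0.233, 0.022, 0.037] [-0.0, -0.0, -0.051]
[0.226, 0.059, 0.037] [-0.0, -0.0, -0.051]
[0.214, 0.094, 0.037] [-0.0, -0.0, -0.051]
[0.196, 0.127, 0.037] [-0.0, -0.0, -0.051]
mm/row 59.15099901526899 deg/row 9.128904040110308
```

Request:
carry_out([
  [[0.2,-0.12,0.037],[0,0,-0.051],1],
  [[0.217,-0.087,0.037],[0,0,-0.051],1],
  [[0.228,-0.052,0.037],[0,0,-0.051],1],
  [[0.233,-0.015,0.037],[0,0,-0.051],1],
  [[0.233,0.022,0.037],[0,0,-0.051],1],
  [[0.226,0.059,0.037],[0,0,-0.051],1],
  [[0.214,0.094,0.037],[0,0,-0.051],1],
  [[0.196,0.127,0.037],[0,0,-0.051],1],
])

```text
clock: 1.2
position: [0.5247, -0.1768, 0.3305]
tool_rot: [3.141, 0.0, 1.722]
force: [-0.2, -1.2, -0.4]
grip_width: 0.0856
```

Request:
carry_out([
  [[0,0,0],[0,0,0],1],
  [[0,0,0],[0,0,0],1],
])

```text
clock: 1.45
position: [0.5238, -0.1786, 0.3305]
tool_rot: [-3.141, 0.0, 1.717]
force: [-0.3, -0.8, -0.3]
grip_width: 0.0856
```

```bash
python3 - <<'E'
from h import *
f=grab('wrist'); save(f,'w1.png'); s=bot.observe(); print(s['position'],np.degrees(s['tool_rot']),s['qpos'],s['force'])
E
```

```text
[ 0.52353117 -0.17915294  0.33065718] [-1.79971271e+02  2.26957393e-02  9.83069378e+01] [ 0.52350813  0.52773724 -0.41317322  1.84514166  0.27928472  0.82619088
  0.1143989 ] [ 0.70508139 -0.1525126   0.06138226]
```

View pics/w1.png

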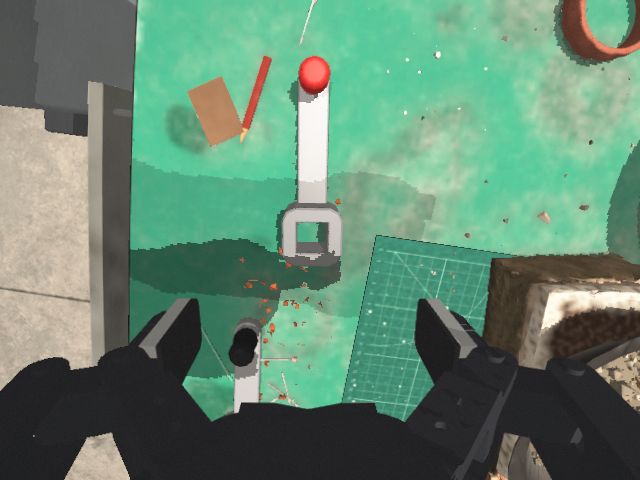

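The wrist view shows the hub near (312,233) with the arm going straight up to the red knob at (314,74). The black knob at (242,343) is clear of the fingers.

```bash
python3 - <<'E'
from h import *
f=grab('wrist'); hsv=cv2.cvtColor(f['pixels'],cv2.COLOR_RGB2HSV); T=tool()
m=cv2.inRange(hsv,(0,0,70),(180,40,255)); 
for r in (212,218,225,235,245,252,258): print(r,f['pixels'][r,276:350:3].astype(int).sum(1)//3)
print('col',f['pixels'][196:272:2,312].astype(int).sum(1)//3, f['pixels'][196:272:2,290].astype(int).sum(1)//3)
red=cv2.inRange(hsv,(0,150,90),(8,255,255)); red[:,:290]=0; red[:,340:]=0; red[110:]=0
c=max(cv2.findContours(red,0,1)[0],key=cv2.contourArea); k=cv2.minEnclosingCircle(c); print(k)
# arm edges on rows
for r in (110,140,170,195):
    x=np.where(m[r,285:345])[0]+285; print(r,x.min(),x.max(),onplane(f,[[(x.min()+x.max())/2,r]],.010)[0])
for uv in ([312,233],[283,233],[341,233],[312,209],[312,255]): print(uv,onplane(f,[uv],.034)[0], (np.linalg.inv(T)@np.r_[onplane(f,[uv],.034)[0],1])[:3].round(4))
print(onplane(f,[k[0]],.043))
E
```

```text
212 [128 128  65 113 177 200 199 198 201 201 200 200 201 202 203 204 202 202
 203 205 180 157 138 136 136]
218 [132  65 108 192 198 197 197 200 198 200 198 199 200 200 200 200 201 202
 202 203 202 202 157 147 146]
225 [ 76  66 132 195 194 196 196 110 127 133 139 141 137 137 130  69  70  81
 198 199 198 198 164 143 142]
235 [129  66  87 192 194 192 194 109 128 128 129 131 140 140  72  73  73  81
 193 198 197 196 151 137 140]
245 [130  67 117 190 191 191 191 104 101 100 101  99 100 101 101  87  83  81
 193 193 195 195 143 134 140]
252 [ 67  69 118 191 190 192 190 146 144 149 150 149 150 150 134 132  93  88
  96  95 191 194 135 133 137]
258 [ 68  71  72  85  95  95  94  94  94  94  94 188 189 192 105  93  95  94
  94  93  94  73 130 131 134]
col [205 206 203 127 102 100 166 202 201 201 200 200 184 136 139 138 140 138
 135 137 138 136 135 101 102 100 102 102 150 191 191 189  95  94  91  71
  71  71] [125 127 126 128  91  90  90 160 199 199 196 197 197 196 196 194 195 195
 194 194 193 192 192 192 192 191 191 192 190 190  95  93  96  90 111 101
  77  73]
((313.5, 73.5), 18.66825294494629)
110 298 328 [ 0.51357662 -0.09015849  0.01      ]
140 298 328 [ 0.51684012 -0.11200382  0.01      ]
170 298 327 [ 0.51983651 -0.13470302  0.01      ]
195 298 326 [ 0.52235912 -0.15431018  0.01      ]
[312, 233] [ 0.52583804 -0.17936343  0.034     ] [-1.000e-04  2.500e-03  2.968e-01]
[283, 233] [ 0.50416224 -0.18252935  0.034     ] [-1.000e-04 -1.940e-02  2.968e-01]
[341, 233] [ 0.5475155  -0.17619281  0.034     ] [-1.000e-04  2.440e-02  2.968e-01]
[312, 209] [ 0.52312954 -0.16119612  0.034     ] [0.0182 0.0024 0.2968]
[312, 255] [ 0.52840961 -0.1966031   0.034     ] [-0.0176  0.0025  0.2968]
[[ 0.51045783 -0.06998545  0.043     ]]
```

The hub is at (0.526,-0.179), yaw 98°. The arm line run out to the hub agrees. I descend 153 mm and grip.

Request:
carry_out([
  [[0,0.01,0.15],[0,0,0.002],1],
  [[0,0,0.2],[0,0,0],1],
  [[0,0,0.16],[0,0,0],1],
  [[0,0,0.1],[0,0,0],1],
  [[0,0,0.004],[0,0,0],1],
  [[0,0,0],[0,0,0],1],
])

```text
clock: 2.3
position: [0.5265, -0.1786, 0.1782]
tool_rot: [3.141, 0.001, 1.71]
force: [0.5, -0.1, 0.1]
grip_width: 0.0851
```

Request:
carry_out([
  [[0,0,0],[0,0,0],0],
  [[0,0,0],[0,0,0],0],
  [[0,0,0],[0,0,0],0],
  [[0,0,0],[0,0,0],0],
  [[0,0,0],[0,0,0],0],
  [[0,0,0],[0,0,0],0],
], force=60)

```text
clock: 3.05
position: [0.5265, -0.1781, 0.1781]
tool_rot: [3.141, 0.001, 1.711]
force: [-2.9, 0.1, 11.8]
grip_width: 0.0451
```

Request:
carry_out([
  [[0,0,-0.04],[0,0,0],0],
  [[0,0,-0.16],[0,0,0],0],
  [[0,0,-0.2],[0,0,0],0],
  [[0,0,-0.2],[0,0,0],0],
  [[0,0,0],[0,0,0],0],
  [[0,0,0],[0,0,0],0],
])

```text
clock: 3.8
position: [0.526, -0.1781, 0.3269]
tool_rot: [-3.141, 0.0, 1.711]
force: [-0.3, -0.1, -3.7]
grip_width: 0.0449
```

```bash
python3 -c "
from h import *
print(bot.observe()['force'],bot.observe()['grip_width'])
plan([.512,.014,.33],133,5)"
```

```text
[-0.34502367 -0.12362784 -3.66513035] 0.044902174442760054
[0.154, 0.01, -0.002] [-0.0, -0.0, -0.039]
[0.151, 0.029, -0.003] [-0.0, -0.0, -0.039]
[0.147, 0.047, -0.003] [-0.0, -0.0, -0.039]
[0.14, 0.065, -0.003] [-0.0, -0.0, -0.039]
[0.131, 0.081, -0.002] [-0.0, -0.0, -0.039]
mm/row 38.51740383376728 deg/row 6.992227848019892
```

Request:
carry_out([
  [[0.154,0.01,-0.002],[0,0,-0.039],0],
  [[0.151,0.029,-0.003],[0,0,-0.039],0],
  [[0.147,0.047,-0.003],[0,0,-0.039],0],
  [[0.14,0.065,-0.003],[0,0,-0.039],0],
  [[0.131,0.081,-0.002],[0,0,-0.039],0],
  [[0,0,0],[0,0,0],0],
  [[0,0,0],[0,0,0],0],
  [[0,0,0],[0,0,0],0],
])

```text
clock: 4.8
position: [0.5119, 0.0132, 0.3299]
tool_rot: [-3.141, -0.0, 2.322]
force: [0.1, 0.5, -2.0]
grip_width: 0.045
```

```bash
python3 - <<'E'
from h import *
f=grab('wrist'); save(f,'w2.png'); s=bot.observe(); print(s['position'],np.degrees(s['tool_rot']),s['qpos'],s['force'],s['grip_width'])
E
```

```text
[0.5119425  0.01330096 0.33006003] [-1.79962672e+02 -1.80713370e-02  1.33046168e+02] [ 0.31226108  0.50300883 -0.60351961  1.94309651  0.38657361  0.81220265
  0.24702384] [-0.1928701   0.79173313 -3.04856871] 0.04489074827227056
```

View pics/w2.png

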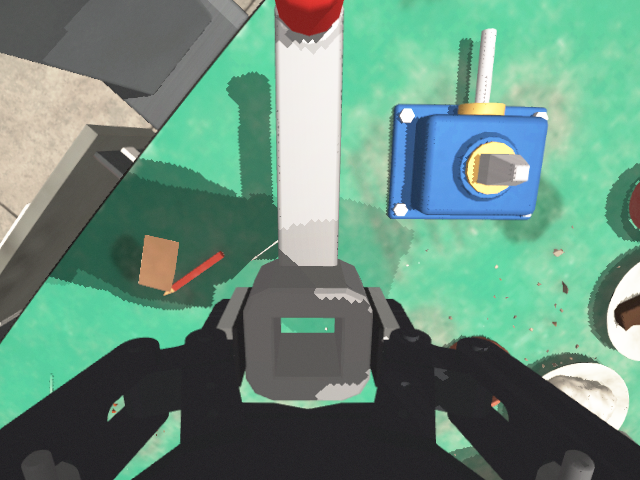

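The wrist view shows the crank held straight, with its arm pointing up the picture. The winder is at right, with the spindle tip face near (521,172), the collar near (495,167), and the rod running up to (488,30). Next I measure the tip, the collar and the winder's yaw.

```bash
python3 - <<'E'
from h import *
f=grab('wrist'); px=f['pixels']; hsv=cv2.cvtColor(px,cv2.COLOR_RGB2HSV); T=tool()
def big(m,box):
    x0,y0,x1,y1=box; q=np.zeros_like(m); q[y0:y1,x0:x1]=m[y0:y1,x0:x1]
    return max(cv2.findContours(q,0,1)[0],key=cv2.contourArea)
tip=cv2.minAreaRect(big(cv2.inRange(hsv,(0,0,190),(180,40,255)),(500,150,545,195))); print('tip',tip,onplane(f,[tip[0]],.086), cv2.boxPoints(tip))
br=big(cv2.inRange(hsv,(15,120,120),(30,255,255)),(455,135,530,205)); e=cv2.fitEllipse(cv2.convexHull(br)); print('collar',e,onplane(f,[e[0]],.05),cv2.boundingRect(br))
blue=cv2.inRange(hsv,(100,150,50),(125,255,255))
b=cv2.minAreaRect(big(blue,(370,90,570,230))); print('blue',b)
rod=cv2.inRange(hsv,(0,0,150),(180,40,255))
P=[]
for r in range(34,96,8):
    x=np.where(rod[r,465:510])[0]+465; P.append([x.mean(),r])
W=onplane(f,P,.027); d=W[0]-W[-1]; print('rod yaw',np.degrees(np.arctan2(d[1],d[0])),np.linalg.norm(d)); print(W.round(4)[[0,-1]].tolist())
# bolts
bl=[]
for box in ((392,100,420,130),(388,198,415,222)):
    c=big(cv2.inRange(hsv,(0,0,170),(180,60,255)),box); bl.append(cv2.minAreaRect(c)[0])
Wb=onplane(f,bl,.012); d=Wb[0]-Wb[1]; print('bolts',bl,Wb,np.degrees(np.arctan2(d[1],d[0])),np.linalg.norm(d))
# held crank: hole in hub top and arm edges
hub=np.array([[277,318],[341,318],[341,377],[275,377]]); z=T[2,3]-.144
H=onplane(f,[[308,330]],z); print('hub row check',(np.linalg.inv(T)@np.r_[H[0],1])[:3])
for r in (60,120,180,240):
    g=np.where((hsv[r,255:360,1]<45)&(hsv[r,255:360,2]>90))[0]+255; w=onplane(f,[[(g.min()+g.max())/2,r]],T[2,3]-.168)[0]; print(r,g.min(),g.max(),(np.linalg.inv(T)@np.r_[w,1])[:2])
cv2.imwrite('pics/w2c.png',cv2.cvtColor(cv2.resize(px[90:230,380:560],None,fx=4,fy=4,interpolation=cv2.INTER_CUBIC),4))
E
```

```text
tip ((515.0, 167.5), (25.0, 26.0), 90.0) [[0.56348706 0.13463947 0.086     ]] [[502. 155.]
 [528. 155.]
 [528. 180.]
 [502. 180.]]
collar ((477.9446716308594, 166.30718994140625), (24.230653762817383, 42.703086853027344), 12.036321640014648) [[0.56063    0.12938859 0.05      ]] (465, 145, 17, 46)
blue ((467.1453552246094, 162.60557556152344), (155.95973205566406, 114.17506408691406), 1.3019527196884155)
rod yaw 132.276095257282 0.03686065448794333
[[0.5064, 0.2006, 0.027], [0.5312, 0.1733, 0.027]]
bolts [(406.5, 115.0), (400.5, 209.5)] [[0.50610329 0.12686025 0.012     ]
 [0.55557499 0.07385927 0.012     ]] 133.02744351201005 0.07250208576286912
hub row check [ 0.00409869 -0.00121651  0.14400144]
60 275 342 [ 0.0950074  -0.00102443]
120 276 340 [ 0.0748702  -0.00120047]
180 277 339 [ 0.05332703 -0.00120202]
240 277 337 [ 0.03000429 -0.00159478]
```

View pics/w2c.png

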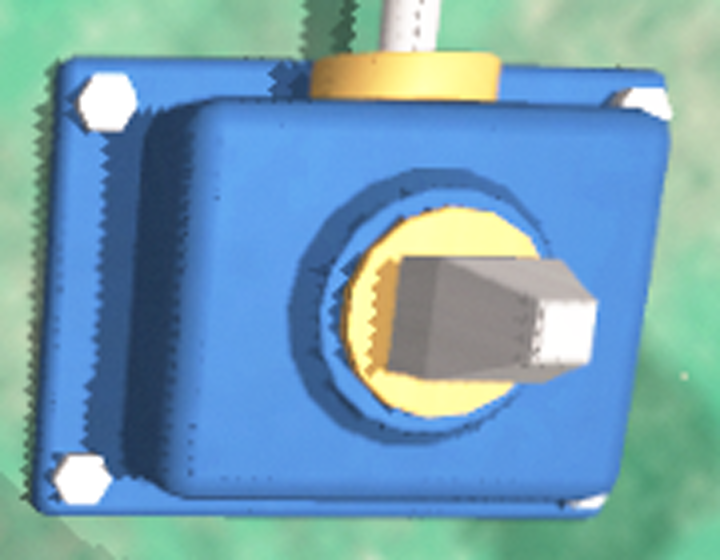

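The crop puts the tip square's centre at crop (566,333), which is (521.5,173.2) in the picture. The collar circle's centre is at about crop (449,312), or (492.2,168). The winder's sides are parallel to the tool at yaw 133°.

```bash
python3 - <<'E'
from h import *
f=grab('wrist'); t=onplane(f,[[521.5,173.2]],.086); c=onplane(f,[[492.2,168]],.05); print(t,c)
m=(t+c)[0]/2; plan([m[0],m[1],.28],132.8,4)
for k in((345,312),(449,207),(449,417)): print(onplane(f,[[k[0]/4+380,k[1]/4+90]],.05)-c)
E
```

```text
[[0.56908197 0.13548975 0.086     ]] [[0.56884629 0.13574241 0.05      ]]
[0.05, 0.125, 0.05] [-0.0, -0.0, 0.0]
[0.05, 0.125, 0.05] [-0.0, -0.0, 0.0]
[0.051, 0.125, 0.05] [-0.0, -0.0, 0.0]
[0.051, 0.125, 0.05] [-0.0, -0.0, 0.0]
mm/row 35.95345018214591 deg/row 0.06781411984139406
[[-0.01314578 -0.01253578  0.        ]]
[[-0.01347281  0.01129564  0.        ]]
[[ 0.0140447  -0.01158183  0.        ]]
```

The tip and collar agree at (0.569,0.1356), and the collar radius of 18 mm is right. In the same camera the held crank sits about 1 mm to -x and -y in the tool frame, so I include that correction.

Request:
carry_out([
  [[0.051,0.126,0.05],[0,0,0],0],
  [[0.051,0.126,0.05],[0,0,0],0],
  [[0.051,0.126,0.05],[0,0,0],0],
  [[0.052,0.126,0.05],[0,0,0.001],0],
  [[0,0,0],[0,0,0],0],
  [[0,0,0],[0,0,0],0],
  [[0,0,0],[0,0,0],0],
])

```text
clock: 5.82
position: [0.5689, 0.1367, 0.2807]
tool_rot: [-3.141, 0.001, 2.319]
force: [0.2, -0.8, -2.3]
grip_width: 0.0445
```

```bash
python3 - <<'E'
from h import *
f=grab('wrist'); s=bot.observe(); print(s['position'],np.degrees(s['tool_rot']),s['force'])
im=f['pixels'][240:440,200:420]; cv2.imwrite('pics/w3.png',cv2.cvtColor(cv2.resize(im,None,fx=3,fy=3,interpolation=cv2.INTER_CUBIC),4))
E
```

```text
[0.56887061 0.13678685 0.28077627] [1.79998078e+02 3.02930087e-02 1.32891737e+02] [ 0.2425368  -0.47406046 -3.77571085]
```

View pics/w3.png

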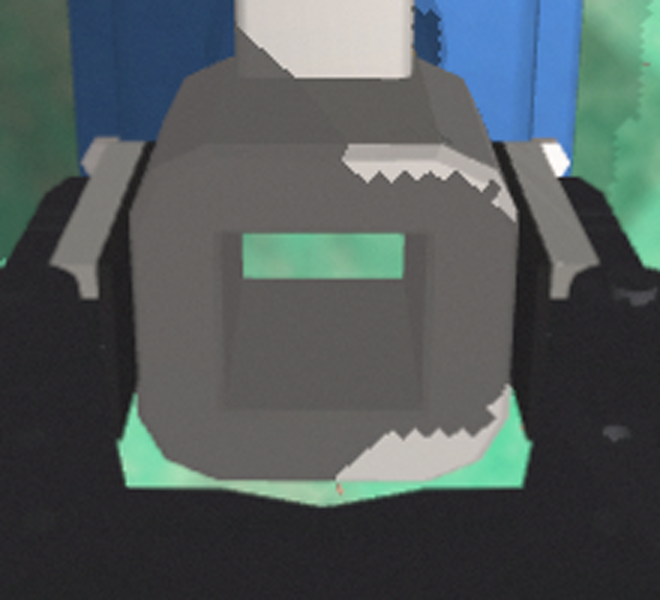

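The crop shows the hole (222..425, 233..409) centred between the winder's blue sides (70..583), so it is aligned sideways. A quick check of the fore-aft offset follows.

```bash
python3 - <<'E'
from h import *
f=grab('wrist'); T=tool(); I=np.linalg.inv(T)
for u,v,dz in((323,233,.144),(323,409,.144),(222,320,.144),(425,320,.144),(323,278,.178)):
    w=onplane(f,[[200+u/3,240+v/3]],T[2,3]-dz)[0]; print((I@np.r_[w,1])[:3].round(4))
print('axis in tool',(I@[.569,.1356,.05,1])[:3])
E
```

```text
[ 0.0088 -0.0013  0.144 ]
[-0.015  -0.0013  0.144 ]
[-0.0026 -0.0133  0.144 ]
[-0.0026  0.0107  0.144 ]
[-0.0165 -0.0013  0.178 ]
axis in tool [-0.00094539 -0.00084587  0.23076803]
```

The hole sits slightly to -x of the axis, by about 1–2 mm. I shift by 1.2 mm and lower in stages, watching the force.

Request:
carry_out([
  [[0.005,0.002,0.02],[0,0,0],0],
  [[0,0,0.04],[0,0,0],0],
  [[0,0,0.04],[0,0,0],0],
  [[0,0,0.03],[0,0,0],0],
  [[0,0,0],[0,0,0],0],
])

```text
clock: 6.55
position: [0.5682, 0.139, 0.2472]
tool_rot: [-3.141, -0.001, 2.321]
force: [-0.1, 0.2, -3.1]
grip_width: 0.0449
```

Request:
carry_out([
  [[0,0,0.02],[0,0,0],0],
  [[0,0,0.02],[0,0,0],0],
  [[0,0,0],[0,0,0],0],
])

```text
clock: 6.92
position: [0.5682, 0.139, 0.2376]
tool_rot: [-3.141, -0.0, 2.321]
force: [-0.6, -0.3, -3.4]
grip_width: 0.0451
```

Request:
carry_out([
  [[0,0,0.016],[0,0,0],0],
  [[0,0,0.012],[0,0,0],0],
  [[0,0,0.006],[0,0,0],0],
  [[0,0,0],[0,0,0],0],
])

```text
clock: 7.42
position: [0.5683, 0.139, 0.2293]
tool_rot: [-3.141, -0.0, 2.321]
force: [-0.4, -0.6, -2.5]
grip_width: 0.0454
```

```bash
python3 - <<'E'
from h import *
f=grab('wrist'); s=bot.observe(); print(s['position'],s['force'],s['moment'])
im=f['pixels'][240:440,200:420]; cv2.imwrite('pics/w4.png',cv2.cvtColor(cv2.resize(im,None,fx=3,fy=3,interpolation=cv2.INTER_CUBIC),4))
E
```

```text
[0.56835359 0.13900393 0.22946001] [ 0.03308367 -0.9504454  -2.50111388] [ 0.01789342 -0.00981829 -0.01943724]
```

View pics/w4.png

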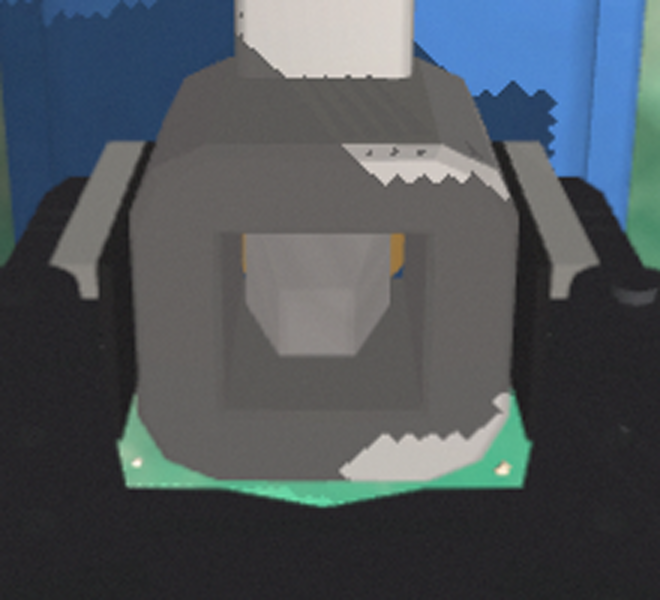

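The spindle tip (280..355, 290..355) stands inside the hole and square with it, with brass showing behind. The crank is about 1 mm above the seat, so I lower to contact.

Request:
carry_out([
  [[0,0,0.005],[0,0,0],0],
  [[0,0,0.003],[0,0,0],0],
  [[0,0,0],[0,0,0],0],
])

```text
clock: 7.85
position: [0.5684, 0.139, 0.2281]
tool_rot: [3.141, 0.001, 2.321]
force: [-5.0, -1.4, 11.2]
grip_width: 0.0449
```

Contact came at exactly the expected height. I release, wait and retreat straight up.

Request:
carry_out([
  [[0,0,0],[0,0,0],1],
  [[0,0,0],[0,0,0],1],
  [[0,0,0],[0,0,0],1],
  [[0,0,0],[0,0,0],1],
  [[0,0,0],[0,0,0],1],
])

```text
clock: 8.48
position: [0.5683, 0.139, 0.2274]
tool_rot: [-3.142, -0.0, 2.321]
force: [-0.2, -0.0, 0.2]
grip_width: 0.0854
```

Request:
carry_out([
  [[0,0,-0.04],[0,0,0],1],
  [[0,0,-0.1],[0,0,0],1],
  [[0,0,-0.15],[0,0,0],1],
  [[0,0,-0.2],[0,0,0],1],
  [[0,0,-0.1],[0,0,0],1],
  [[0,0,0],[0,0,0],1],
  [[0,0,0],[0,0,0],1],
])

```text
clock: 9.35
position: [0.5682, 0.1388, 0.3747]
tool_rot: [-3.141, -0.0, 2.321]
force: [0.1, 0.2, -0.5]
grip_width: 0.0855
```

```bash
python3 - <<'E'
from h import *
f=grab('wrist'); s=bot.observe(); print(s['clock'],s['position'],s['force'])
g=grab('scene')['pixels'][180:420,120:460]
im=np.hstack([cv2.resize(f['pixels'],(400,300)),cv2.resize(g,(400,300))]); cv2.imwrite('pics/w5.png',cv2.cvtColor(im,4))
E
```

```text
9.4 [0.56810593 0.13885048 0.37430831] [ 0.17236375  0.38805381 -0.67571624]
```

View pics/w5.png

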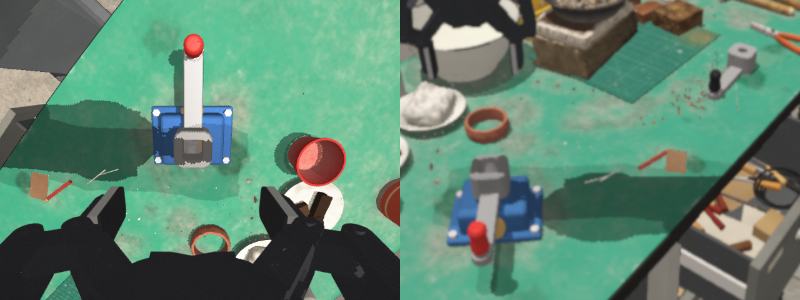

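The crank sits level on the winder, with the hub at (193,148) in the left half and the arm over the rod. The black-knob crank is undisturbed at upper right, and the gripper is clear, so I hand in.

```bash
python3 -c "
from h import *
print(job.job_done())"
```

```text
the job is handed in; nothing more can be done
None
```

The red-knobbed crank is on the winder's square spindle, down on the brass collar, and released. I gripped it by the hub flats, turned it +35° to yaw 133°, and handed in after about 9.4 s of the 35 s allowed.

**Last checks:**
- **Seating:** contact came at a tool height of 0.228 m, exactly where the hub should meet the collar. The upward contact force was about 11 N, and it dropped to about zero after release.
- **Final pictures:** the crank lies level on the winder, the black-knobbed crank looks undisturbed, and the gripper is about 150 mm clear.

**Disagreement:** my close-up measurement of the hole's fore-aft position in the grip differed by about 2 mm from the earlier one. I used a value in between, and the crank went down without side force. I did not measure the crank's final offset from the axis or the spare crank's position numerically after release.

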